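Change over the slide-out cover trays

ROBOT

A 6-joint arm with a two-finger parallel gripper is mounted at the origin on a cart in front of the work surface, level with it; the furniture and walls round the work are solid. World frame = base frame: x ahead of the robot, y to its left, z up, the work surface at z = 0. Lengths are in m, angles in rad, forces in N, time in s.
With the tool pointing down it reaches from about 0.35 to 0.975 m from the base axis. Payload 4.9 kg.
Tool frame: the origin (TCP) lies midway between the tips of the shut fingers; the grasp point (between the pads) lies 19 mm behind it; z points along the fingers, y is the direction in which the jaws open and shut (so a half turn about z gives the same grasp; the last joint's range is limited). The gripper opens to 85 mm and grips with 20 to 120 N. Pads are 22 mm wide; open, the fingers measure 114 mm over their backs; the gripper's body (76 mm by 85 mm) begins 54 mm behind the grasp point. The pads swing forward as they close: fully open they stand 13 mm farther back than shut.
Start: joints at [-1.337, 0.053, 1.613, -0, 1.476, -0.119], TCP at [0.216, -0.586, 0.231] pointing down, gripper open.
Joint ranges: [-3.01, 3.01], [-1.01, 2.22], [0.06, 2.58], [-1.02, 4.17], [0.09, 2.62], [-3.14, 3.14]. Speed limits (rad/s): [2.57, 2.57, 3.14, 3.14, 3.14, 3.14].

INTERFACE

Orientations are given as a rotation vector (axis times angle).
In Python, from station import ctrl gives the robot as it stands.
- The arm moves only by the tool jog_arm, never from a script. Its argument "steps" is a list of rows, each an object of numbers: "dx", "dy", "dz": the shift along the world's x, y, z in units of 60 mm (1.0 is 60 mm); "twist": the turn about the world's z in units of 10 degrees (1.0 is 10 degrees). A call has 1 to 5 rows; each row is the pose to reach, as a shift and turn from the pose measured when the call began; what a row does not reach only later rows make up. A row lasts 1/8 s, in which the tool goes at most 62.5 mm and 10.7 degrees, less where a joint would pass 70% of its speed; a pose out of reach is approached as far as the arm can. A call with a gripper value outside its range is refused whole. "gripper" is the closure in counts, from 0 (fully open) to 255 (shut), set as the call begins (left out, the last holds). The fingers move at their own pace and stop on an object; "newtons" is the grip in N (left out, the last holds). Time passes only in rows, so rows that repeat a pose let the fingers close. It gives the time, the measured TCP pose, the force and the opening at its end, in the units of the state.
- ctrl.get_obs(): the state, without advancing time (a new reading comes with each control period).
- ctrl.get_image(name): name is "scene" or "top" or "wrist"; returns a dict with "frame" (480x640x3 uint8, red, green, blue), "range_z" (480x640 float32, m along the optical axis (not along the pixel's ray), 0 where there is no reading), "fx", "fy", "cx", "cy" (pixels), "extrinsics" (4x4, takes a point from camera to world coordinates). Camera axes: x right, y down, z forward; pixel columns grow to the right and rows downward; lengths in m; the calibration is good to about 2 mm. A picture is of the moment at which its call begins.
- ctrl.finish_job(): hands the job in, once; it reports no verdict.
The state is a dict: "t": time; "q": joint angles; "dq": joint speeds; "effort": joint torques, N m; "tool_pos": TCP position; "tool_rot": TCP orientation; "contact_force": force on the tool from outside, world axes, zero at the start; "wrist_torque": the same for the moment, N m; "opening": finger opening in m.
Only numpy, scipy, OpenCV 4.12 (cv2) and the standard library are available. Lean on these libraries where they do the work, as an engineer would, in place of code of your own. Each camera call takes 0.05 s, during which the arm holds its last target.

TASK

Change over the two slide-out trays of the cover rack with the fingertips: first push the empty tray, which stands pulled out, fully home, then hook a fingertip behind the upright lip of the tray that has the brown cover in it and draw that tray out to its stop. Only push and pull: do not grip a tray by its lip and do not touch the cover, which must stay lying in its tray. Leave the cup, the tape roll, the deburring tool and the loose cover beside the rack where they are.

Things in the scene. Friction and masses are not known exactly. Their poses are not given: they have to be found in the camera images.
- rack_board: plywood base board of the rack, 170 x 235 x 8 mm, fixed to the table; its frame has x along the rails of both trays, away from the robot, and z up; origin on the table, midway between the two bays
- full_bay: fixed bay (rail plate and grey hood) of the tray with the cover, one of two alike side by side on the board, 115 mm apart; which side it is on differs from start to start. Axes as rack_board; origin under its centre, 8 mm above the table. Hood: x = -40 to +44 mm, 100 mm wide, its top, a clear window, 56 mm above the table
- empty_bay: the like bay of the empty tray
- empty_tray (a joint): travel of the empty tray along its rail, m: 0 = home under its hood, grows as it is drawn out towards the robot (along -x of rack_board), 0.075 = against the stop. It starts 0.045 to 0.075 out. Stays where it is left; slides with about 2 N
- full_tray (a joint): travel of the tray with the cover, same mechanism, mass and values; it starts home, at 0
- empty_lip (a point): middle of the top edge of the upright lip at the front of the empty tray; moves with the tray; x along the rail away from the robot, y along the lip, z up. Lip: 86 mm long, 8 mm thick (x = -4 to +4 mm: dark steel outer leaf towards the robot with 1 mm screw heads, aluminium inner leaf behind), top 38 mm above the table, tray floor 16 mm above the table
- full_lip (a point): the same point, axes and sizes for the lip of the tray with the cover; the face to hook behind is at x = +4 mm. Behind it the tray floor is bare, open above and at both sides, for 53 mm along x up to the low wall of the cover's nest. With the tray home the hood's front edge is 53 mm behind this point
- full_nest (a point): point on the floor of the nest in the tray with the cover, at the nest's centre, 93 mm behind the lip's origin, 16 mm above the table; x along the rail away from the robot. The nest is 66 x 80 mm inside with 12 mm walls (lower than the lip) and lies under the hood while the tray is home
- cover: brown moulded plastic cover, 58 x 74 x 32 mm, 34 g, lying loose in the nest of one tray; origin about the centre of its underside
- spare_cover: another loose brown cover, 59 x 74 x 32 mm, on the table at the right of the rack; origin about the centre of its underside; leave alone
- deburr_tool: deburring tool with a blue handle, 164 mm long, 21 mm wide, 14 mm high, on the table at the right; origin under its middle; leave alone
- offcut_cup: stainless cup, 67 mm wide, 54 mm high, standing near the table's front edge in front of the trimming jig; origin under its centre; leave alone
- tape_roll: roll of tape lying flat, 102 mm wide, 24 mm high, behind the trimming jig; origin under its centre; leave alone

How it is judged:
By the outcome, as a careful person would: the job done as asked, in the order asked, and still so for the second after the job is handed in, with the robot touching nothing.
It also fails if it takes over 42 s, if anything falls off the work surface, if the arm or the gripper's body presses on something with over 40 N, if the wrist force passes 120 N, or if a joint passes its speed limit or range.

## Working session

There is one attempt and no reset: what is moved stays moved. The work goes in short steps, Python scripts to look and compute and a tool call to move; the robot and the scene stay as the last step left them, time stands still between calls to the robot, and variables do not carry over. Pictures are saved under pics/ and viewed, and the job is handed in when it is done.

Besides the shell and the picture viewer there is one more tool, called after "Call:" as a command line: name --argument value ..., lists and objects as JSON in quotes. jog_arm: Moves the arm, as the interface text tells. Its arguments: {"type":"object","properties":{"steps":{"type":"array"},"gripper":{"type":"number"},"newtons":{"type":"number"}},"required":["steps"]}

```bash
mkdir -p pics; python3 - <<'E'
from station import ctrl
import cv2,numpy as np
o=ctrl.get_obs();print(o['t'],o['tool_pos'],o['tool_rot'],o['opening'])
for n in ['scene','top']:
    im=ctrl.get_image(n);cv2.imwrite(f'pics/{n}0.png',im['frame'][:,:,::-1]);np.savez(f'pics/{n}0.npz',**im)
    print(n,im['fx'],im['cx'],im['cy'],np.round(im['extrinsics'],3).tolist())
E
```

```text
0.0 [ 0.21578958 -0.58589179  0.2300414 ] [-3.09079904e+00 -5.50902473e-01  2.32743577e-04] 0.08537867194070828
scene 584.7473438210524 327.9380931655003 232.45005975905954 [[0.774, -0.377, 0.508, -0.192], [-0.633, -0.473, 0.613, -1.161], [0.01, -0.796, -0.605, 0.965], [0.0, 0.0, 0.0, 1.0]]
top 465.0172634162959 323.9333760141281 242.59996703434447 [[-0.024, -0.983, 0.183, 0.361], [-1.0, 0.024, -0.003, -0.286], [-0.002, -0.183, -0.983, 1.122], [0.0, 0.0, 0.0, 1.0]]
```

View pics/scene0.png

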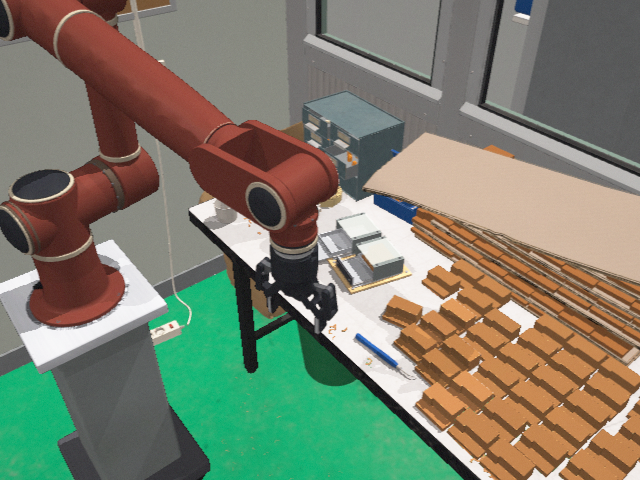

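View pics/top0.png

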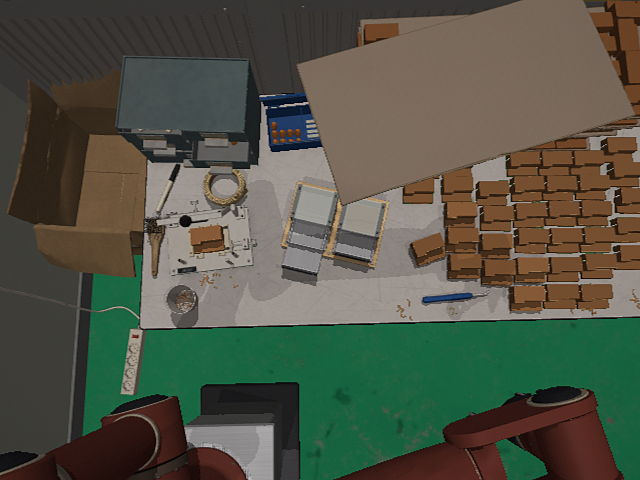

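The left tray stands out, with its lip near (300,275). The right tray is home, with its lip near (353,262). I'll zoom in on both.

```bash
python3 - <<'E'
import cv2
a=cv2.imread('pics/top0.png')[175:285,265:400]
cv2.imwrite('pics/top0z.png',cv2.resize(a,None,fx=5.4,fy=5.4,interpolation=cv2.INTER_CUBIC))
a=cv2.imread('pics/scene0.png')[200:300,305:425]
cv2.imwrite('pics/scene0z.png',cv2.resize(a,None,fx=6,fy=6,interpolation=cv2.INTER_CUBIC))
E
```

```text
(no output)
```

View pics/top0z.png

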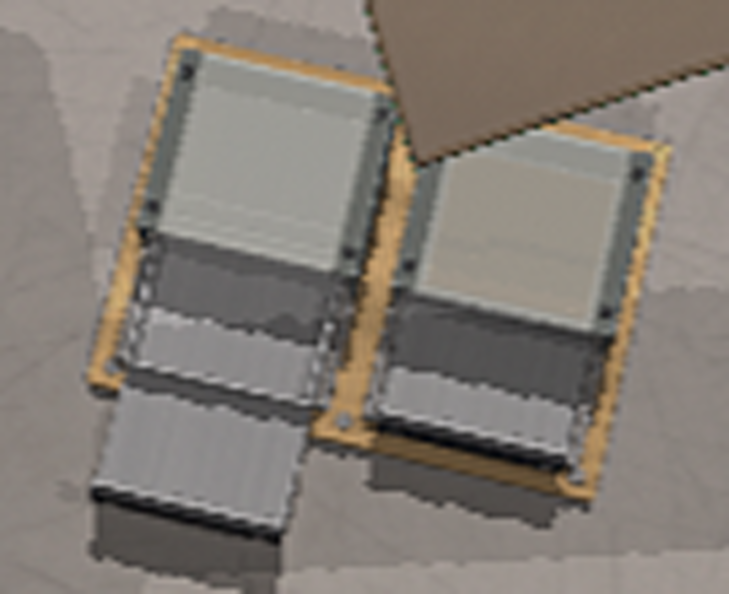

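View pics/scene0z.png

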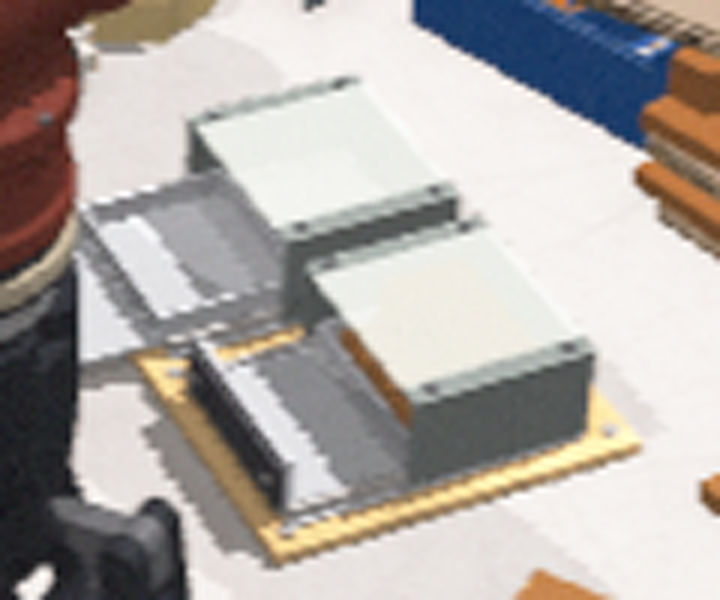

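```bash
cat > h.py <<'E'
import numpy as np
def ray(im,uv,z):
    E=im['extrinsics'];d=E[:3,:3]@np.array([(uv[0]-im['cx'])/im['fx'],(uv[1]-im['cy'])/im['fy'],1])
    return E[:3,3]+d*(z-E[2,3])/d[2]
def pt(im,uv):
    u,v=int(round(uv[0])),int(round(uv[1]));z=im['range_z'][v,u];E=im['extrinsics']
    return E[:3,:3]@np.array([(u-im['cx'])/im['fx']*z,(v-im['cy'])/im['fy']*z,z])+E[:3,3]
def load(n): return dict(np.load(n))
E
python3 - <<'E'
from h import *
np.set_printoptions(precision=4,suppress=True)
t=load('pics/top0.npz')
f=lambda x,y:((x+.5)/5.4+265-.5,(y+.5)/5.4+175-.5)
def r(n,x,y,z): print(n,np.round(f(x,y),1),ray(t,f(x,y),z),pt(t,f(x,y)))
r('L lip l',95,490,.038);r('L lip r',281,531,.038)
r('R lip l',377,420,.038);r('R lip r',567,462,.038)
r('brd FL',92,382,.008);r('brd FR',592,495,.008);r('brd BR',665,148,.008);r('brd BL',180,38,.008)
r('hood L fl',143,232,.056);r('hood L fr',352,282,.056);r('hoodR fl',395,287,.056);r('hoodR fr',608,336,.056)
r('card corner',418,155,.1);r('card',500,100,.1);r('card',700,30,.1)
for uv in [(400,150),(500,100),(600,100),(355,190),(310,70)]: print('card',uv,pt(t,uv))
# columns in depth: lip tops
for v in range(258,285): print(v,[pt(t,(u,v)).round(3).tolist() for u in (292,310,)])
E
```

```text
L lip l [282.2 265.3] [ 0.5114 -0.1891  0.038 ] [ 0.5125 -0.1885  0.0356]
L lip r [316.6 272.9] [ 0.4915 -0.2696  0.038 ] [ 0.4961 -0.27   -0.002 ]
R lip l [334.4 252.4] [ 0.5392 -0.3127  0.038 ] [ 0.5409 -0.3119  0.0336]
R lip r [369.6 260.1] [ 0.5186 -0.395   0.038 ] [ 0.522  -0.3981  0.0172]
brd FL [281.6 245.3] [ 0.5647 -0.1855  0.008 ] [ 0.5657 -0.1863  0.0067]
brd FR [374.2 266.3] [ 0.5078 -0.4085  0.008 ] [ 0.5084 -0.408   0.0086]
brd BR [387.7 202. ] [ 0.6672 -0.4491  0.008 ] [ 0.667  -0.4496  0.0089]
brd BL [297.9 181.6] [ 0.7254 -0.2274  0.008 ] [ 0.7248 -0.2276  0.0069]
hood L fl [291.1 217.6] [ 0.6219 -0.2126  0.056 ] [ 0.626  -0.2109  0.0346]
hood L fr [329.8 226.8] [ 0.5973 -0.3031  0.056 ] [ 0.6002 -0.3039  0.041 ]
hoodR fl [337.7 227.7] [ 0.5946 -0.3217  0.056 ] [ 0.6019 -0.3236  0.0194]
hoodR fr [377.2 236.8] [ 0.5706 -0.4132  0.056 ] [ 0.571  -0.4133  0.0518]
card corner [342.  203.3] [ 0.6415 -0.3316  0.1   ] [ 0.6091 -0.3262  0.2205]
card [357.2 193.1] [ 0.6647 -0.367   0.1   ] [ 0.6272 -0.3565  0.2272]
card [394.2 180.1] [ 0.6934 -0.453   0.1   ] [ 0.65   -0.4305
[... 949 characters left out ...]
, 0.038]]
272 [[0.5, -0.209, -0.001], [0.494, -0.254, 0.034]]
273 [[0.498, -0.209, -0.002], [0.492, -0.254, 0.036]]
274 [[0.495, -0.209, -0.002], [0.492, -0.253, 0.015]]
275 [[0.493, -0.209, -0.002], [0.491, -0.253, 0.001]]
276 [[0.49, -0.209, -0.001], [0.489, -0.253, -0.001]]
277 [[0.487, -0.209, 0.002], [0.486, -0.253, 0.0]]
278 [[0.485, -0.209, -0.001], [0.484, -0.253, -0.0]]
279 [[0.482, -0.209, 0.004], [0.482, -0.253, -0.001]]
280 [[0.48, -0.209, -0.0], [0.479, -0.253, -0.001]]
281 [[0.478, -0.209, -0.002], [0.477, -0.253, -0.0]]
282 [[0.475, -0.209, 0.001], [0.474, -0.253, 0.001]]
283 [[0.473, -0.209, 0.001], [0.472, -0.253, 0.002]]
284 [[0.471, -0.209, -0.005], [0.469, -0.253, 0.001]]
```

Left bay is empty, with its lip at about (0.503, -0.2295) and about 59 mm out. Right bay is full, with its lip at about (0.531, -0.354). Rail yaw is -14.3°. The cardboard sheet overhangs at z≈0.22 with its corner near (0.609, -0.326), so I'll keep clear of it. Next I'll shut the fingers and travel in, turning -34.5° so the tool x axis lies along the rails.

Call:
jog_arm --steps '[{"dx":0.45,"dy":0.7,"twist":-0.7},{"dx":0.9,"dy":1.4,"twist":-1.4},{"dx":1.4,"dy":2.2,"twist":-2.1},{"dx":1.9,"dy":3.0,"twist":-2.8},{"dx":2.4,"dy":3.8,"twist":-3.45}]' --gripper 255 --newtons 40

```text
validation failed for argument at $.st...
```

Call:
jog_arm --steps '[{"dx":0.45,"dy":0.7,"dz":0.0,"twist":-0.7},{"dx":0.9,"dy":1.4,"dz":0.0,"twist":-1.4},{"dx":1.4,"dy":2.2,"dz":0.0,"twist":-2.1},{"dx":1.9,"dy":3.0,"dz":0.0,"twist":-2.8},{"dx":2.4,"dy":3.8,"dz":0.0,"twist":-3.45}]' --gripper 255 --newtons 40

```text
t: 0.72
tool_pos: [0.3603, -0.3561, 0.2297]
tool_rot: [-3.114, 0.397, -0.0]
contact_force: [1.0, 0.8, 0.2]
opening: 0.0003
```

Call:
jog_arm --steps '[{"dx":0.5,"dy":0.8,"dz":-0.3,"twist":0.0},{"dx":1.0,"dy":1.6,"dz":-0.6,"twist":0.0},{"dx":1.45,"dy":2.35,"dz":-1.2,"twist":0.0},{"dx":1.45,"dy":2.35,"dz":-2.1,"twist":0.0},{"dx":1.45,"dy":2.35,"dz":-2.85,"twist":0.0}]'

```text
t: 1.35
tool_pos: [0.4469, -0.2137, 0.0565]
tool_rot: [-3.114, 0.394, 0.001]
contact_force: [-0.6, -0.3, 0.3]
opening: -0.0001
```

```bash
python3 - <<'E'
from station import ctrl
import cv2,numpy as np
for n in ['scene','top','wrist']:
    im=ctrl.get_image(n);np.savez(f'pics/{n}1.npz',**im);f=im['frame'][:,:,::-1]
    if n=='wrist': cv2.imwrite('pics/wrist1.png',f)
    if n=='top': cv2.imwrite('pics/top1z.png',cv2.resize(f[170:300,255:405],None,fx=5,fy=4.6,interpolation=cv2.INTER_CUBIC))
o=ctrl.get_obs();print(o['t'],o['tool_pos'],o['contact_force'])
E
```

```text
1.5 [ 0.44510678 -0.21348873  0.05590304] [0.41588457 0.22757838 0.84037274]
```

View pics/wrist1.png

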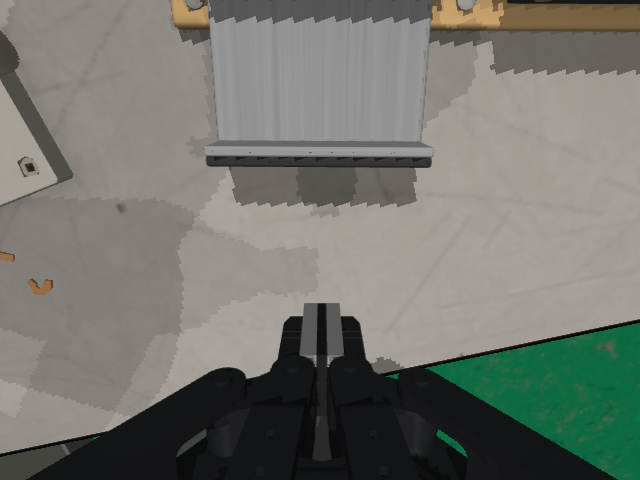

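View pics/top1z.png

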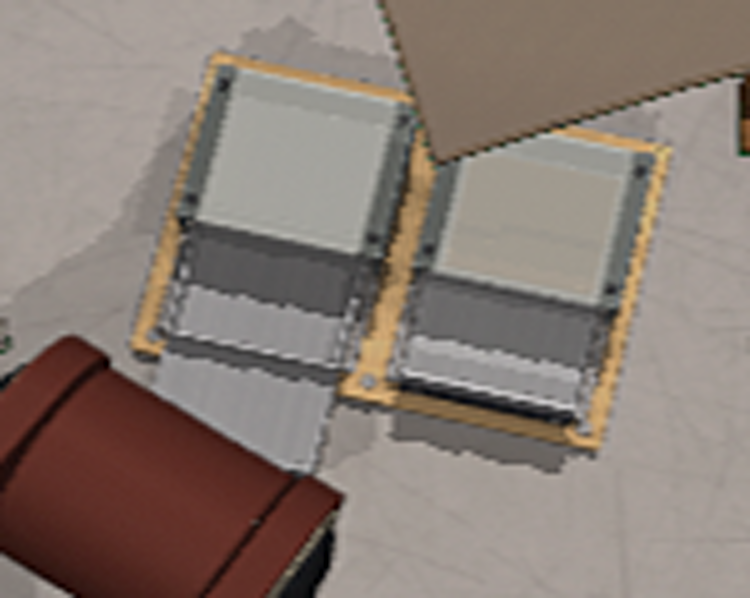

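The wrist view shows the empty lip level at rows 145–165, columns 205–432, and the shut tips at (322,305). They are aligned and centred. Now I'll check clearances and the lip position.

```bash
python3 - <<'E'
from h import *
np.set_printoptions(precision=4,suppress=True)
w=load('pics/wrist1.npz');t=load('pics/top1.npz')
print(w['extrinsics'],w['fx'])
for uv in [(206,165),(432,165),(206,145),(432,143)]: print(uv,ray(w,uv,.038),pt(w,uv))
for u in (230,318,410): print([pt(w,(u,v))[[0,1,2]].round(3).tolist() for v in (140,144,148,152,156,160,164)])
tip=ray(w,(322,304),.056);print('tip',tip)
for uv in [(270,245),(300,270),(318,285),(260,260)]: print(uv,pt(t,uv))
E
```

```text
[[-0.2491 -0.9156 -0.3157  0.5228]
 [-0.9685  0.2331  0.0881 -0.2329]
 [-0.0071  0.3277 -0.9447  0.1948]
 [ 0.      0.      0.      1.    ]] 413.5237526314068
(206, 165) [ 0.5108 -0.1836  0.038 ] [ 0.508  -0.1723  0.0018]
(432, 165) [ 0.4896 -0.2662  0.038 ] [ 0.4821 -0.2738  0.0022]
(206, 145) [ 0.5178 -0.1861  0.038 ] [ 0.5166 -0.1752  0.0013]
(432, 143) [ 0.4977 -0.2675  0.038 ] [ 0.4916 -0.2758  0.0005]
[[0.517, -0.19, 0.017], [0.516, -0.193, 0.032], [0.515, -0.195, 0.039], [0.513, -0.194, 0.039], [0.512, -0.193, 0.038], [0.51, -0.193, 0.036], [0.509, -0.192, 0.036]]
[[0.507, -0.226, 0.016], [0.507, -0.226, 0.032], [0.506, -0.226, 0.038], [0.505, -0.226, 0.039], [0.504, -0.226, 0.039], [0.502, -0.225, 0.036], [0.5, -0.225, 0.037]]
[[0.498, -0.263, 0.017], [0.498, -0.261, 0.029], [0.498, -0.259, 0.039], [0.496, -0.259, 0.038], [0.495, -0.259, 0.038], [0.493, -0.259, 0.036], [0.492, -0.259, 0.036]]
tip [ 0.4523 -0.214   0.056 ]
(270, 245) [ 0.5037 -0.1964  0.3482]
(300, 270) [ 0.4591 -0.2468  0.3547]
(318, 285) [ 0.4331 -0.2762  0.3584]
(260, 260) [ 0.4748 -0.1828  0.3728]
```

```bash
python3 - <<'E'
from h import *
import cv2
s=load('pics/scene1.npz');f=s['frame'][:,:,::-1]
cv2.imwrite('pics/scene1z.png',cv2.resize(f[100:320,240:500],None,fx=3,fy=2.7,interpolation=cv2.INTER_CUBIC))
E
```

```text
(no output)
```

View pics/scene1z.png

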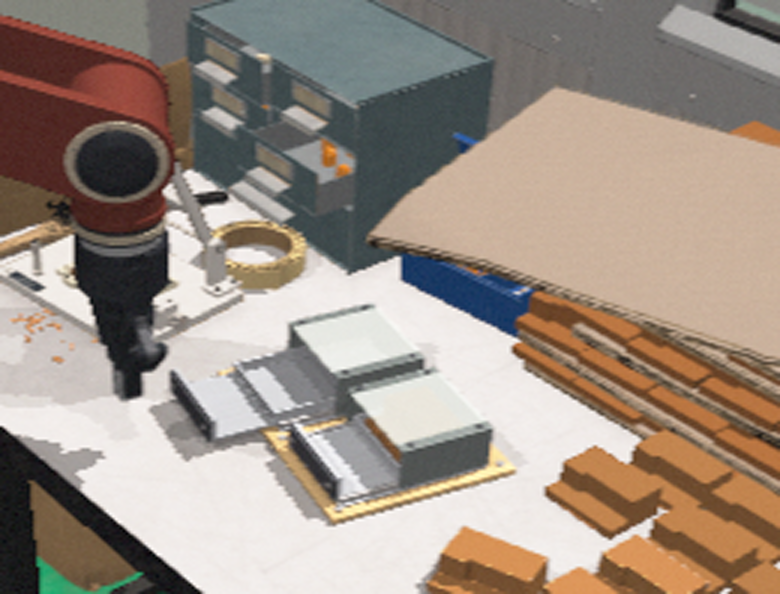

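Call:
jog_arm --steps '[{"dx":0.0,"dy":0.0,"dz":-0.53,"twist":0.0},{"dx":0.1,"dy":-0.03,"dz":-0.53,"twist":0.0},{"dx":0.3,"dy":-0.09,"dz":-0.53,"twist":0.0},{"dx":0.5,"dy":-0.15,"dz":-0.53,"twist":0.0},{"dx":0.6,"dy":-0.17,"dz":-0.53,"twist":0.0}]'

```text
t: 2.12
tool_pos: [0.4831, -0.2247, 0.0257]
tool_rot: [-3.112, 0.396, 0.005]
contact_force: [-0.6, -0.1, 0.3]
opening: -0.0001
```

Call:
jog_arm --steps '[{"dx":0.12,"dy":-0.03,"dz":0.0,"twist":0.0},{"dx":0.27,"dy":-0.07,"dz":0.0,"twist":0.0},{"dx":0.42,"dy":-0.11,"dz":0.0,"twist":0.0},{"dx":0.57,"dy":-0.15,"dz":0.0,"twist":0.0},{"dx":0.67,"dy":-0.17,"dz":0.0,"twist":0.0}]'

```text
t: 2.75
tool_pos: [0.5238, -0.2352, 0.0256]
tool_rot: [-3.113, 0.396, 0.006]
contact_force: [-2.4, -0.6, 1.7]
opening: 0.0
```

Call:
jog_arm --steps '[{"dx":0.08,"dy":-0.02,"dz":0.0,"twist":0.0},{"dx":0.16,"dy":-0.04,"dz":0.0,"twist":0.0},{"dx":0.24,"dy":-0.06,"dz":0.0,"twist":0.0},{"dx":0.24,"dy":-0.06,"dz":0.0,"twist":0.0}]'

```text
t: 3.25
tool_pos: [0.539, -0.2389, 0.0257]
tool_rot: [-3.113, 0.396, 0.003]
contact_force: [-0.6, -0.3, -0.5]
opening: -0.0
```

Call:
jog_arm --steps '[{"dx":0.04,"dy":-0.01,"dz":0.0,"twist":0.0},{"dx":0.08,"dy":-0.02,"dz":0.0,"twist":0.0},{"dx":0.08,"dy":-0.02,"dz":0.0,"twist":0.0}]'

```text
t: 3.62
tool_pos: [0.544, -0.2402, 0.0257]
tool_rot: [-3.113, 0.396, 0.003]
contact_force: [-1.3, 0.5, 0.0]
opening: -0.0001
```

Call:
jog_arm --steps '[{"dx":0.03,"dy":-0.01,"dz":0.0,"twist":0.0},{"dx":0.06,"dy":-0.015,"dz":0.0,"twist":0.0},{"dx":0.06,"dy":-0.015,"dz":0.0,"twist":0.0}]'

```text
t: 4.0
tool_pos: [0.546, -0.2407, 0.0256]
tool_rot: [-3.112, 0.396, 0.01]
contact_force: [-6.8, 1.7, 4.9]
opening: -0.0001
```

```bash
python3 - <<'E'
from station import ctrl
import cv2,numpy as np
for n in ['scene','top','wrist']:
    im=ctrl.get_image(n);np.savez(f'pics/{n}2.npz',**im);f=im['frame'][:,:,::-1]
    if n=='wrist': cv2.imwrite('pics/wrist2.png',f)
    if n=='scene': cv2.imwrite('pics/scene2z.png',cv2.resize(f[180:300,300:430],None,fx=5,fy=5,interpolation=cv2.INTER_CUBIC))
o=ctrl.get_obs();print(o['t'],o['tool_pos'],o['contact_force'])
E
```

```text
4.15 [ 0.54606167 -0.24074848  0.02555968] [-6.6206509   1.70988932  4.9058205 ]
```

View pics/wrist2.png

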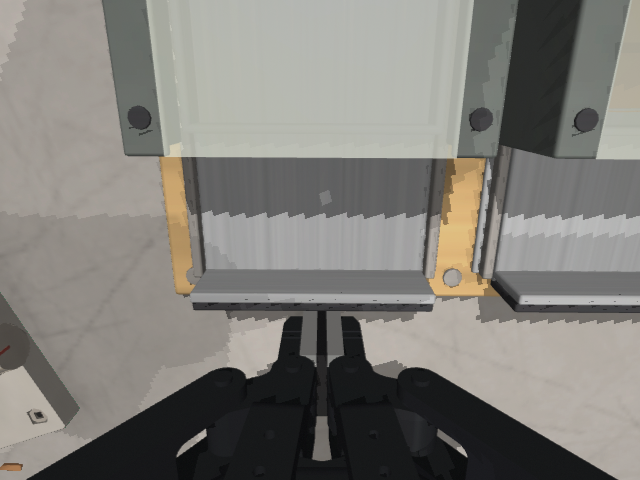

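View pics/scene2z.png

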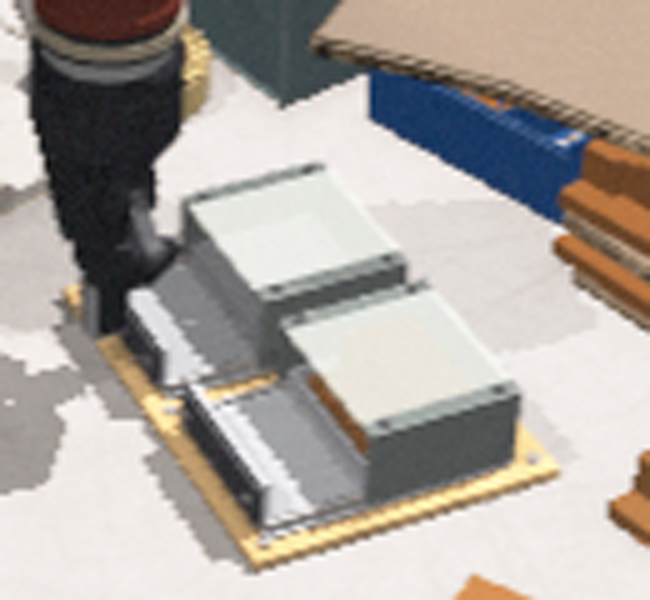

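The force rose to 7 N against 2 N of sliding, and in the wrist view both lips line up (row ≈310). One slightly firmer push will confirm it's home.

Call:
jog_arm --steps '[{"dx":0.07,"dy":-0.018,"dz":0.0,"twist":0.0},{"dx":0.07,"dy":-0.018,"dz":0.0,"twist":0.0}]'

```text
t: 4.4
tool_pos: [0.5461, -0.2407, 0.0255]
tool_rot: [-3.11, 0.394, 0.029]
contact_force: [-17.6, 3.5, 14.6]
opening: 0.0001
```

```bash
python3 - <<'E'
from h import *
np.set_printoptions(precision=4,suppress=True)
w=load('pics/wrist2.npz')
a=np.array([.969,-.247])
for uv in [(193,309),(433,310),(195,293),(433,295),(520,311),(630,312),(520,295),(630,297)]:
    p=ray(w,uv,.038);print(uv,p,p[:2]@a)
for uv in [(126,156),(498,157),(557,157)]:
    p=ray(w,uv,.056);print('hood',uv,p,p[:2]@a)
E
```

```text
(193, 309) [ 0.5692 -0.1994  0.038 ] 0.6008280802442368
(433, 310) [ 0.5479 -0.2814  0.038 ] 0.6004409850481985
(195, 293) [ 0.5749 -0.2023  0.038 ] 0.6070575490097858
(433, 295) [ 0.5537 -0.2823  0.038 ] 0.6062810538875372
(520, 311) [ 0.54  -0.311  0.038] 0.6000494921860825
(630, 312) [ 0.53   -0.3484  0.038 ] 0.5996590298480766
(520, 295) [ 0.5463 -0.3116  0.038 ] 0.6062784204404742
(630, 297) [ 0.5361 -0.3485  0.038 ] 0.6055067856645403
hood (126, 156) [ 0.6248 -0.2064  0.056 ] 0.6563791171841303
hood (498, 157) [ 0.5997 -0.303   0.056 ] 0.6559578099785693
hood (557, 157) [ 0.5958 -0.3182  0.056 ] 0.6559331351622322
```

The empty tray is home: 17.6 N without motion, and both lips are within 1 mm along the rail. Before approaching, I'll check the arm's column profile against the sheet.

```bash
python3 - <<'E'
from h import *
np.set_printoptions(precision=3,suppress=True)
def cloud(im):
    v,u=np.mgrid[0:480,0:640];z=im['range_z'];E=im['extrinsics']
    P=np.stack([(u-im['cx'])/im['fx']*z,(v-im['cy'])/im['fy']*z,z],-1)@E[:3,:3].T+E[:3,3]
    return P[z>0]
a=np.array([.969,-.247]);b=np.array([.247,.969])
for n in ['scene2','top2']:
    P=cloud(load(f'pics/{n}.npz'));d=P[:,:2]-np.array([.546,-.2407])
    x=d@a;y=d@b
    m=(abs(x)<.15)&(abs(y)<.12)
    for lo in np.arange(.06,.5,.03):
        k=m&(P[:,2]>lo)&(P[:,2]<lo+.03)&~((x>.05)&(y<-.06)&(P[:,2]<.25))
        if k.sum()>3: print(n,round(lo,2),k.sum(),'x',np.percentile(x[k],[1,99]),'y',np.percentile(y[k],[1,99]))
t=load('pics/top0.npz');P=cloud(t);m=(P[:,2]>.2)&(P[:,2]<.26)&(P[:,0]>.58)
Q=P[m];
for y in np.arange(-.5,-.28,.02):
    k=abs(Q[:,1]-y)<.005
    if k.any(): print(round(y,2),Q[k][:,0].min(),Q[k][:,2][Q[k][:,0].argmin()])
E
```

```text
scene2 0.06 110 x [-0.015  0.133] y [-0.041  0.042]
scene2 0.09 227 x [-0.019  0.011] y [-0.062  0.052]
scene2 0.12 180 x [-0.021  0.01 ] y [-0.055  0.018]
scene2 0.15 272 x [-0.038  0.027] y [-0.041  0.014]
scene2 0.18 355 x [-0.038  0.033] y [-0.039  0.014]
scene2 0.21 477 x [-0.037  0.149] y [-0.059  0.005]
scene2 0.24 138 x [-0.035  0.022] y [-0.06   0.001]
scene2 0.27 410 x [-0.084  0.022] y [-0.069 -0.032]
scene2 0.3 905 x [-0.133  0.049] y [-0.069  0.032]
scene2 0.33 1605 x [-0.148  0.037] y [-0.062  0.06 ]
scene2 0.36 967 x [-0.149 -0.012] y [-0.045  0.07 ]
scene2 0.39 517 x [-0.149 -0.073] y [-0.027  0.078]
scene2 0.42 157 x [-0.15  -0.119] y [0.007 0.057]
top2 0.06 20 x [0.098 0.149] y [-0.046  0.044]
top2 0.09 95 x [-0.013  0.01 ] y [-0.063  0.059]
top2 0.12 14 x [-0.011 -0.001] y [-0.06   0.056]
top2 0.15 18 x [-0.037 -0.024] y [-0.006  0.026]
top2 0.18 44 x [-0.037 -0.021] y [-0.011  0.028]
top2 0.21 340 x [-0.035  0.149] y [-0.06   0.018]
top2 0.24 26 x [-0.036 -0.028] y [-0.005  0.021]
top2 0.27 52 x [-0.079  0.002] y [-0.067  0.057]
top2 0.3 799 x [-0.118  0.052] y [-0.068  0.058]
top2 0.33 2380 x [-0.124  0.042] y [-0.062  0.056]
top2 0.36 1530 x [-0.146 -0.006] y [-0.045  0.087]
top2 0.39 1669 x [-0.147 -0.071] y [-0.026  0.082]
top2 0.42 899 x [-0.15  -0.116] y [0.009 0.083]
top2 0.45 5 x [-0.15  -0.149] y [0.043 0.058]
-0.5 0.6540927927614053 0.22981160665774392
-0.48 0.6474357593491473 0.23245770545155198
-0.46 0.640978781397028 0.23477977471768863
-0.44 0.6366518157169967 0.237009735069449
-0.42 0.6305672721055335 0.23157225031741446
-0.4 0.6251911973386974 0.23050877260467728
-0.38 0.6198815349258481 0.22203873687362696
-0.36 0.6133558450102146 0.2249103160355882
-0.34 0.6083805315096213 0.22213114765542952
-0.32 0.6042915507870286 0.2232768648137986
-0.3 0.6734784572167434 0.23016177332247723
```

Call:
jog_arm --steps '[{"dx":-0.5,"dy":0.13,"dz":0.0,"twist":0.0},{"dx":-0.8,"dy":0.2,"dz":0.3,"twist":0.0},{"dx":-0.8,"dy":-0.4,"dz":0.75,"twist":0.0},{"dx":-0.9,"dy":-1.2,"dz":0.75,"twist":0.0},{"dx":-0.92,"dy":-2.03,"dz":0.75,"twist":0.0}]'

```text
t: 5.03
tool_pos: [0.4918, -0.3642, 0.0717]
tool_rot: [-3.112, 0.394, 0.024]
contact_force: [0.9, 0.7, 0.7]
opening: -0.0004
```

```bash
python3 - <<'E'
from station import ctrl
import cv2,numpy as np
for n in ['top','wrist']:
    im=ctrl.get_image(n);np.savez(f'pics/{n}3.npz',**im);f=im['frame'][:,:,::-1]
    if n=='wrist': cv2.imwrite('pics/wrist3.png',f)
    if n=='top': cv2.imwrite('pics/top3z.png',cv2.resize(f[170:300,255:405],None,fx=5,fy=4.6,interpolation=cv2.INTER_CUBIC))
o=ctrl.get_obs();print(o['t'],o['tool_pos'],o['tool_rot'],o['contact_force'])
E
```

```text
5.125 [ 0.49147298 -0.36734847  0.07177765] [-3.11260988  0.40100087  0.02306205] [-0.34776199  0.24837197 -0.17109503]
```

View pics/wrist3.png

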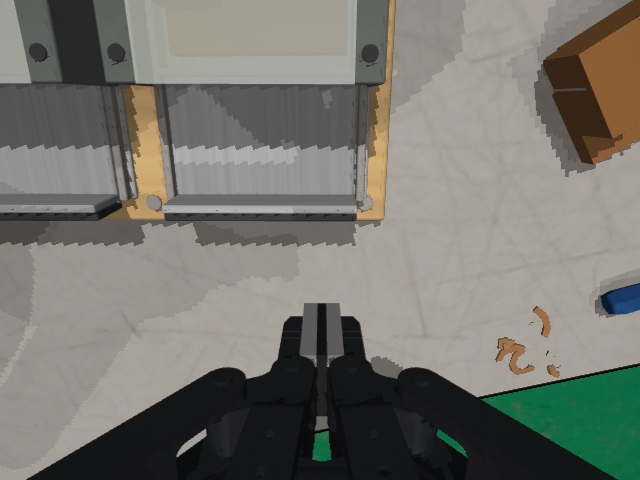

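View pics/top3z.png

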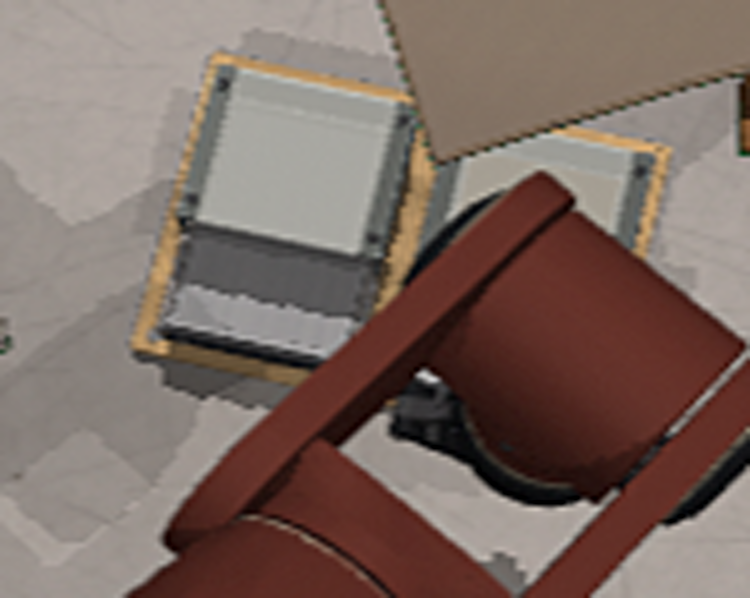

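```bash
python3 - <<'E'
from h import *
np.set_printoptions(precision=4,suppress=True)
w=load('pics/wrist3.npz')
a=np.array([.969,-.247]);b=np.array([.247,.969])
T=np.array([.49147,-.36735]);print('T',T@a,T@b)
for uv in [(166,219),(356,219),(166,208),(356,207),(50,216)]:
    p=ray(w,uv,.038);print(uv,p,p[:2]@a,p[:2]@b)
for uv in [(140,83),(384,83)]:
    p=ray(w,uv,.056);print('hood',uv,p,p[:2]@a,p[:2]@b)
p=ray(w,(322,304),.072);print(p,p[:2]@a,p[:2]@b)
P=[pt(w,(260,v)) for v in range(190,224,3)]
for q in P: print(q,q[:2]@a)
E
```

```text
T 0.56696988 -0.23456906
(166, 219) [ 0.5395 -0.3112  0.038 ] 0.5996959384193653 -0.16831616290577553
(356, 219) [ 0.5184 -0.3927  0.038 ] 0.5992973093949184 -0.25246784707208403
(166, 208) [ 0.5442 -0.3131  0.038 ] 0.6047102555181599 -0.16895844118956366
(356, 207) [ 0.5237 -0.3939  0.038 ] 0.6047703558483701 -0.2523407013700097
(50, 216) [ 0.5537 -0.2622  0.038 ] 0.6013144975054721 -0.11729518494457997
hood (140, 83) [ 0.5925 -0.3291  0.056 ] 0.6553921067033183 -0.17251898780130884
hood (384, 83) [ 0.5706 -0.4135  0.056 ] 0.6550160287023639 -0.259740424315352
[ 0.4988 -0.3719  0.072 ] 0.575202241049843 -0.23721361611378128
[ 0.5378 -0.351   0.016 ] 0.6078211389663177
[ 0.5366 -0.3509  0.0175] 0.6066742981106659
[ 0.5359 -0.3512  0.0213] 0.6060660400698158
[ 0.5357 -0.352   0.0274] 0.606035206235241
[ 0.5355 -0.3528  0.0331] 0.6060206106509101
[ 0.5352 -0.3534  0.038 ] 0.6058662164095926
[ 0.534  -0.3531  0.0386] 0.6046770819727003
[ 0.533 -0.353  0.04 ] 0.6036856022472994
[ 0.5309 -0.3518  0.0362] 0.6013036719637721
[ 0.53   -0.3518  0.0382] 0.6004722846406207
[ 0.5284 -0.3511  0.0369] 0.5987116880522552
[ 0.5175 -0.3423 -0.0009] 0.5860461814486535
```

Call:
jog_arm --steps '[{"dx":0.5,"dy":-0.07,"dz":0.0,"twist":0.0},{"dx":1.0,"dy":-0.15,"dz":0.0,"twist":0.0},{"dx":1.0,"dy":-0.15,"dz":0.0,"twist":0.0}]'

```text
t: 5.5
tool_pos: [0.5534, -0.376, 0.072]
tool_rot: [-3.113, 0.399, 0.02]
contact_force: [-0.8, -0.0, 0.7]
opening: -0.0001
```

```bash
python3 - <<'E'
from station import ctrl
import cv2,numpy as np
for n in ['scene','wrist']:
    im=ctrl.get_image(n);np.savez(f'pics/{n}4.npz',**im);f=im['frame'][:,:,::-1]
    if n=='wrist': cv2.imwrite('pics/wrist4.png',f)
    else: cv2.imwrite('pics/scene4z.png',cv2.resize(f[100:320,240:500],None,fx=3,fy=2.7,interpolation=cv2.INTER_CUBIC))
o=ctrl.get_obs();T=o['tool_pos'];print(o['t'],T,T[:2]@[.969,-.247],T[:2]@[.247,.969],o['contact_force'])
E
```

```text
5.6 [ 0.55151071 -0.37555546  0.07145438] 0.6271760796700333 -0.22769009242187316 [-0.89645867  0.40676645  0.19914466]
```

View pics/wrist4.png

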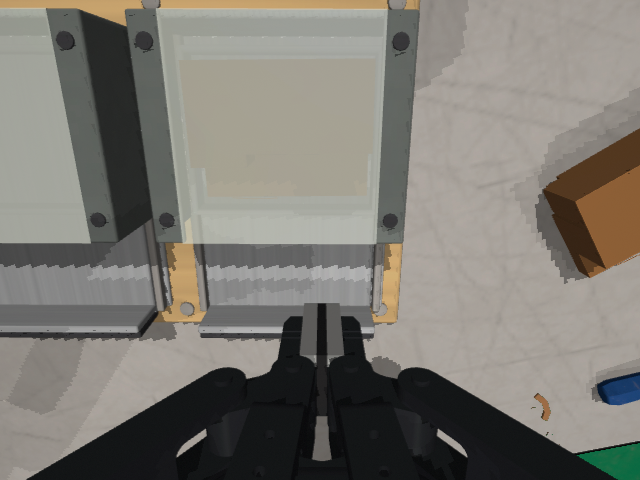

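View pics/scene4z.png

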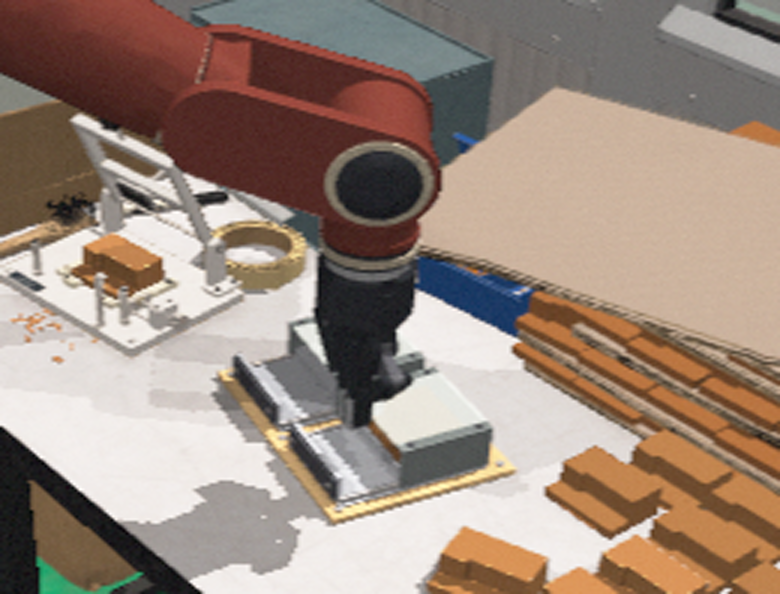

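Call:
jog_arm --steps '[{"dx":0.0,"dy":0.0,"dz":-0.25,"twist":0.0},{"dx":0.0,"dy":0.0,"dz":-0.5,"twist":0.0},{"dx":0.0,"dy":0.0,"dz":-0.7,"twist":0.0},{"dx":0.0,"dy":0.0,"dz":-0.78,"twist":0.0},{"dx":0.0,"dy":0.0,"dz":-0.78,"twist":0.0}]'

```text
t: 6.22
tool_pos: [0.5512, -0.3754, 0.024]
tool_rot: [-3.112, 0.4, 0.025]
contact_force: [0.2, -0.6, -0.6]
opening: 0.0003
```

```bash
python3 - <<'E'
from station import ctrl
import cv2,numpy as np
for n in ['scene','wrist']:
    im=ctrl.get_image(n);np.savez(f'pics/{n}5.npz',**im);f=im['frame'][:,:,::-1]
    if n=='wrist': cv2.imwrite('pics/wrist5.png',f)
    else: cv2.imwrite('pics/scene5z.png',cv2.resize(f[190:300,300:430],None,fx=5,fy=5,interpolation=cv2.INTER_CUBIC))
o=ctrl.get_obs();T=o['tool_pos'];print(o['t'],T,T[:2]@[.969,-.247],T[:2]@[.247,.969],o['contact_force'])
E
```

```text
6.325 [ 0.55181392 -0.37591662  0.02516397] 0.6275590969267204 -0.2279651607068915 [ 0.04973104  0.56693189 -0.2703428 ]
```

View pics/wrist5.png

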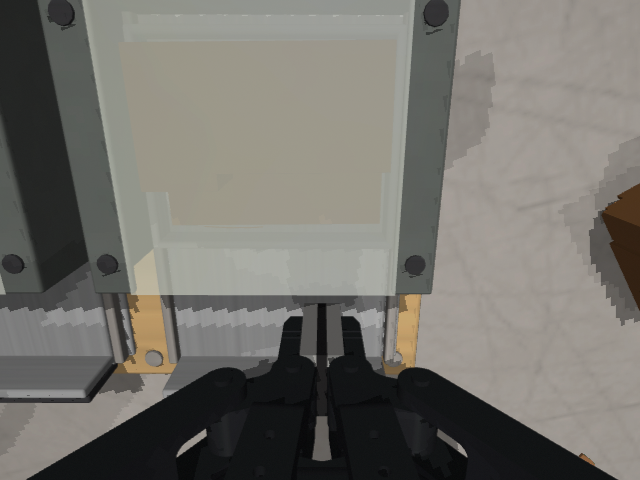

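View pics/scene5z.png

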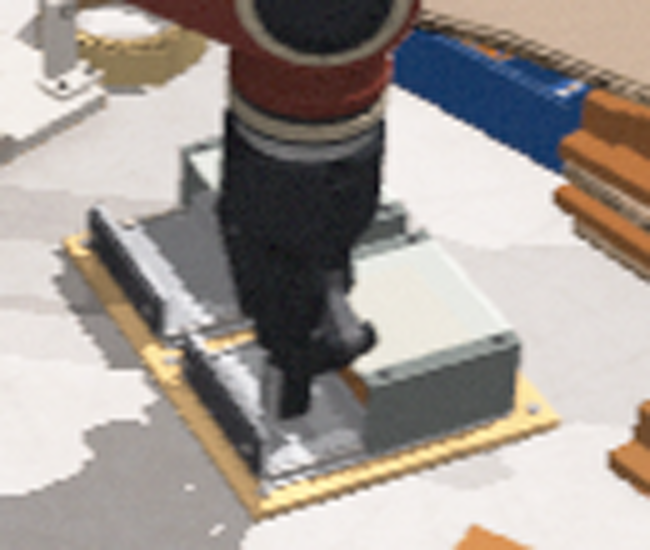

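The fingers are behind the lip and free of contact. I'll pull along -rail gently.

Call:
jog_arm --steps '[{"dx":-0.08,"dy":0.02,"dz":0.0,"twist":0.0},{"dx":-0.16,"dy":0.04,"dz":0.0,"twist":0.0},{"dx":-0.26,"dy":0.065,"dz":0.0,"twist":0.0},{"dx":-0.38,"dy":0.095,"dz":0.0,"twist":0.0},{"dx":-0.5,"dy":0.125,"dz":0.0,"twist":0.0}]'

```text
t: 6.95
tool_pos: [0.5218, -0.3683, 0.0257]
tool_rot: [-3.113, 0.4, 0.021]
contact_force: [2.5, 0.0, 0.9]
opening: -0.0
```

Call:
jog_arm --steps '[{"dx":-0.12,"dy":0.03,"dz":0.0,"twist":0.0},{"dx":-0.24,"dy":0.06,"dz":0.0,"twist":0.0},{"dx":-0.36,"dy":0.09,"dz":0.0,"twist":0.0},{"dx":-0.48,"dy":0.12,"dz":0.0,"twist":0.0},{"dx":-0.58,"dy":0.145,"dz":0.0,"twist":0.0}]'

```text
t: 7.58
tool_pos: [0.4865, -0.3594, 0.0256]
tool_rot: [-3.113, 0.4, 0.021]
contact_force: [2.7, 0.9, -0.1]
opening: -0.0001
```

```bash
python3 - <<'E'
from station import ctrl
import cv2,numpy as np
for n in ['scene','wrist']:
    im=ctrl.get_image(n);np.savez(f'pics/{n}6.npz',**im);f=im['frame'][:,:,::-1]
    if n=='wrist': cv2.imwrite('pics/wrist6.png',f)
    else: cv2.imwrite('pics/scene6z.png',cv2.resize(f[190:300,300:430],None,fx=5,fy=5,interpolation=cv2.INTER_CUBIC))
o=ctrl.get_obs();T=o['tool_pos'];print(o['t'],T,T[:2]@[.969,-.247],T[:2]@[.247,.969],o['contact_force'])
E
```

```text
7.675 [ 0.48581673 -0.35948619  0.02535561] 0.5595495049526055 -0.2283453857085329 [0.57237523 0.30643899 0.17658356]
```

View pics/wrist6.png

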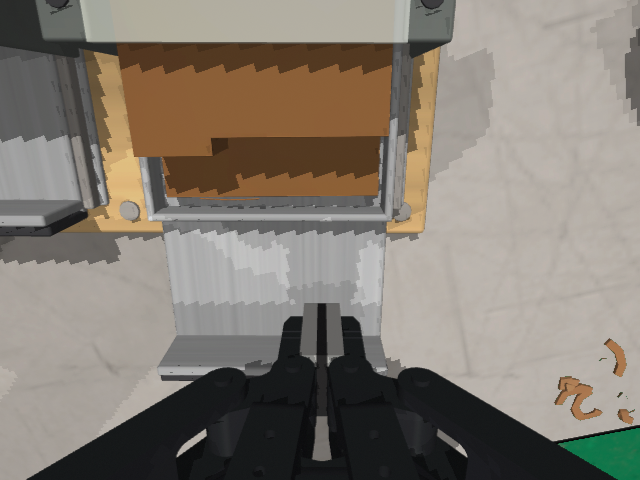

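View pics/scene6z.png

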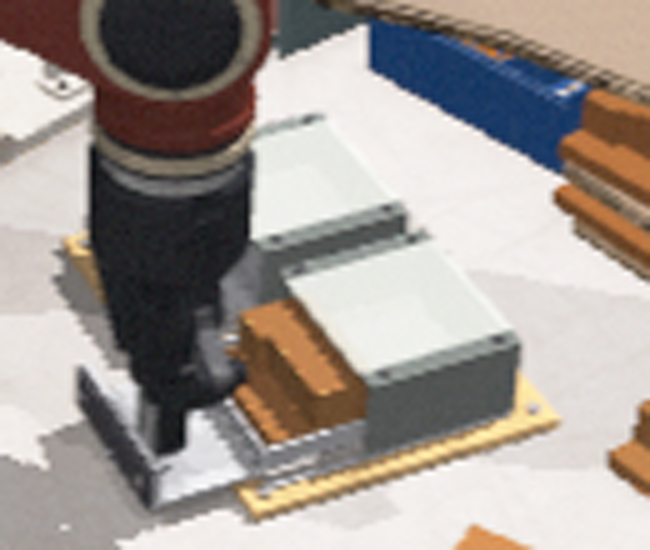

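The tray follows and the cover lies in the nest (wrist picture, rows 45–200). About 17 mm remain, so I'll creep to the stop.

Call:
jog_arm --steps '[{"dx":-0.08,"dy":0.02,"dz":0.0,"twist":0.0},{"dx":-0.15,"dy":0.04,"dz":0.0,"twist":0.0},{"dx":-0.21,"dy":0.055,"dz":0.0,"twist":0.0},{"dx":-0.24,"dy":0.06,"dz":0.0,"twist":0.0},{"dx":-0.24,"dy":0.06,"dz":0.0,"twist":0.0}]'

```text
t: 8.3
tool_pos: [0.471, -0.3558, 0.0253]
tool_rot: [-3.113, 0.4, 0.025]
contact_force: [1.2, -0.2, 0.5]
opening: 0.0003
```

Call:
jog_arm --steps '[{"dx":-0.03,"dy":0.008,"dz":0.0,"twist":0.0},{"dx":-0.06,"dy":0.015,"dz":0.0,"twist":0.0},{"dx":-0.06,"dy":0.015,"dz":0.0,"twist":0.0}]'

```text
t: 8.68
tool_pos: [0.469, -0.3553, 0.0254]
tool_rot: [-3.114, 0.401, 0.017]
contact_force: [8.0, -0.5, -4.1]
opening: 0.0001
```

Call:
jog_arm --steps '[{"dx":-0.06,"dy":0.015,"dz":0.0,"twist":0.0},{"dx":-0.06,"dy":0.015,"dz":0.0,"twist":0.0}]'

```text
t: 8.93
tool_pos: [0.469, -0.3553, 0.0256]
tool_rot: [3.115, -0.402, -0.002]
contact_force: [16.1, -3.6, -8.8]
opening: -0.0001
```

It's at the stop: 16 N without motion, at the expected position. I'll ease off the lip, then rise and withdraw.

Call:
jog_arm --steps '[{"dx":0.12,"dy":-0.03,"dz":0.0,"twist":0.0},{"dx":0.12,"dy":-0.03,"dz":0.0,"twist":0.0},{"dx":0.12,"dy":-0.03,"dz":0.4,"twist":0.0},{"dx":0.12,"dy":-0.03,"dz":1.0,"twist":0.0},{"dx":0.12,"dy":-0.03,"dz":1.6,"twist":0.0}]'

```text
t: 9.55
tool_pos: [0.4752, -0.3568, 0.122]
tool_rot: [-3.115, 0.402, 0.005]
contact_force: [1.3, 0.4, 0.2]
opening: -0.0
```

Call:
jog_arm --steps '[{"dx":-0.4,"dy":-0.3,"dz":0.6,"twist":0.0},{"dx":-1.0,"dy":-0.8,"dz":1.0,"twist":0.0},{"dx":-1.6,"dy":-1.4,"dz":1.2,"twist":0.0},{"dx":-2.2,"dy":-2.0,"dz":1.2,"twist":0.0},{"dx":-2.2,"dy":-2.0,"dz":1.2,"twist":0.0}]'

```text
t: 10.18
tool_pos: [0.3404, -0.4785, 0.194]
tool_rot: [-3.114, 0.41, 0.007]
contact_force: [0.1, 0.7, 0.0]
opening: -0.0002
```

```bash
python3 - <<'E'
from station import ctrl
import cv2,numpy as np
for n in ['scene','top']:
    im=ctrl.get_image(n);np.savez(f'pics/{n}7.npz',**im);f=im['frame'][:,:,::-1]
    if n=='top': cv2.imwrite('pics/top7.png',f);cv2.imwrite('pics/top7z.png',cv2.resize(f[175:285,265:400],None,fx=5.4,fy=5.4,interpolation=cv2.INTER_CUBIC))
    else: cv2.imwrite('pics/scene7.png',f)
o=ctrl.get_obs();T=o['tool_pos'];print(o['t'],T,o['contact_force'])
E
```

```text
10.275 [ 0.34256422 -0.4765159   0.19349317] [0.83623039 0.50815783 0.08106193]
```

View pics/top7.png

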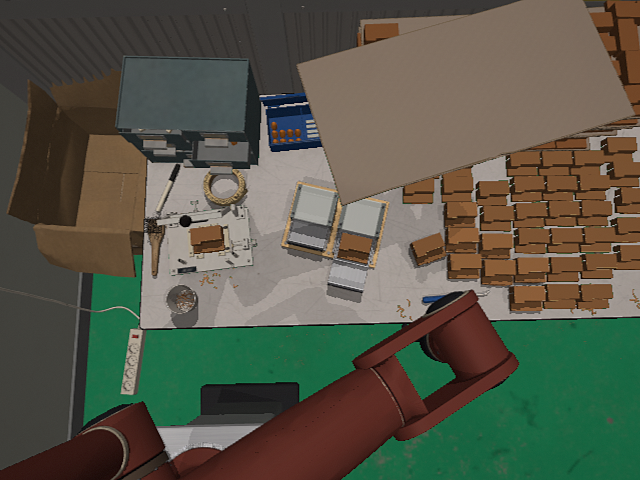

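View pics/top7z.png

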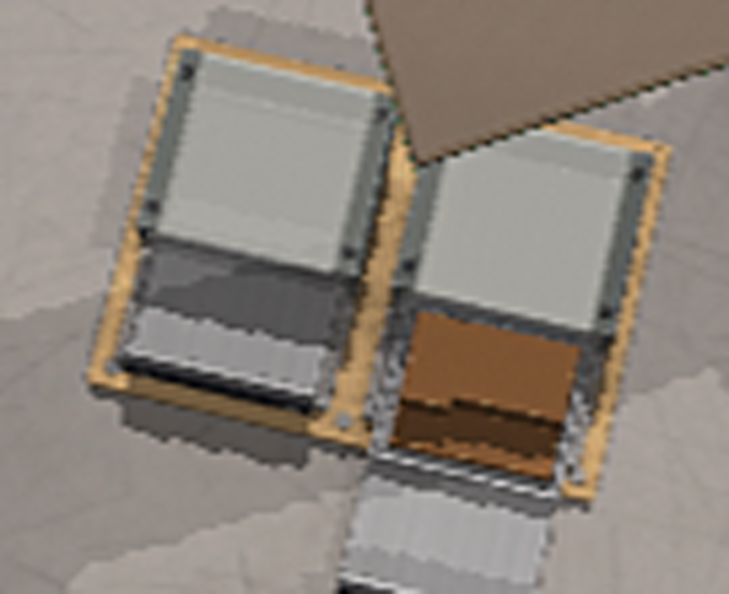

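View pics/scene7.png

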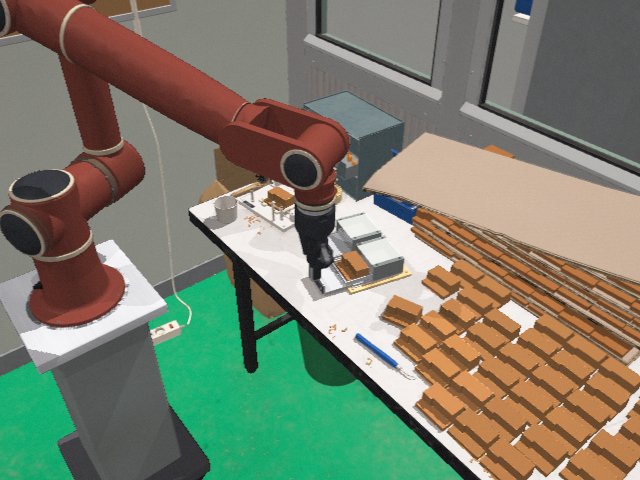

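The overview shows the left tray home, the right tray out with its cover in the nest, and all other objects where they were. One last numeric check, then I'll hand in.

```bash
python3 - <<'E'
from h import *
t=load('pics/top7.npz');a=np.array([.969,-.247]);b=np.array([.247,.969])
E=t['extrinsics'];v,u=np.mgrid[0:480,0:640];z=t['range_z']
P=np.stack([(u-t['cx'])/t['fx']*z,(v-t['cy'])/t['fy']*z,z],-1)@E[:3,:3].T+E[:3,3]
ax=P[...,:2]@a;lat=P[...,:2]@b;h=P[...,2]
for n,c in (('empty',-.095),('full',-.2105)):
    m=(abs(lat-c)<.035)&(h>.030)&(h<.044)&(ax<.63)&(ax>.49)
    print(n,'lip axial',np.median(ax[m]).round(4),m.sum())
from station import ctrl
o=ctrl.get_obs();print(o['t'],np.abs(o['dq']).max())
print(ctrl.finish_job())
E
```

```text
empty lip axial 0.6031 111
full lip axial 0.5288 162
10.275 0.028519337787602024
the job is handed in; nothing more can be done
None
```

The changeover is done and handed in at about 10.3 s. No verdict was given.

- **Empty tray (left):** I pushed it home with the shut fingertips. It held at 17.6 N without moving, and its lip then lay within 1 mm of the other tray's lip along the rail.
- **Full tray (right):** I hooked the shut fingertips behind its lip and drew it out to the stop. It held at 16 N without moving.
- **Last depth check:** The final top view puts the empty lip at 0.603 m along the rail, which matches home at about 0.6035 m. The full lip is at 0.529 m, about 75 mm out and so at the stop.
- **Cover and other objects:** In the final pictures the cover lies in its nest. The cup, tape roll, deburring tool and loose cover look unmoved, judged by eye, with the arm partly hiding the tool in the top view and the roll in the scene view.
- **Arm:** It ended clear of the rack, touching nothing.

No check failed or disagreed. The first move call was refused because its rows left out `dz`, and nothing moved.

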